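# Flip the ratchet and clamp the sweet mould in the screw press

### The arm

A 7-joint arm with a two-finger parallel gripper is mounted at the origin on the work surface. World frame = base frame: x ahead of the robot, y to its left, z up, the work surface at z = 0. Lengths are in m, angles in rad, forces in N, time in s.
With the tool pointing down it reaches from about 0.4 to 0.85 m from the base axis. Payload 10.4 kg.
Tool frame: the origin (TCP) lies between the finger pads; the fingertips stand 19 mm ahead of it and the grasp point (between the pads) is the TCP; z points along the fingers, y is the direction in which the jaws open and shut (so a half turn about z gives the same grasp; the last joint's range is limited). The gripper opens to 85 mm and grips with 20 to 120 N. Pads are 22 mm wide; open, the fingers measure 114 mm over their backs; the gripper's body (76 mm by 85 mm) begins 54 mm behind the grasp point. The pads swing forward as they close: fully open they stand 13 mm farther back than shut.
Start: joints at [-1.368, 0.332, -0.065, 1.46, 0.022, 1.35, -0.088], TCP at [0.14, 0.609, 0.25] pointing down, gripper open.
Joint ranges: [-2.6, 2.6], [-0.5, 2.12], [-1.47, 1.34], [0.16, 2.42], [-1.27, 4.41], [0.06, 2.06], [-2.6, 2.6]. Speed limits (rad/s): [2.22, 2.22, 2.79, 2.79, 3.14, 3.14, 3.14].

### API

Orientations are given as a unit quaternion [x, y, z, w].
In Python, from workcell import manip gives the robot as it stands.
- The arm moves only by the shell command python3 -m jog 'ROWS' [FORCE]. ROWS is JSON, a list of rows, each an object with "offset": the shift along the tool's x, y, z as a fraction of full scale, a list of three; "rotation": the turn, a rotation vector about the tool's x, y, z as a fraction of full scale, a list of three; "fingers": the opening, from -1 (shut) to 1 (fully open), so that 0 is half open. A call has 1 to 8 rows; each row shifts and turns the commanded pose from where the row before left it, along the tool's axes as they then stand; what a row does not reach is not made up. Full scale, the value 1, is 0.15 m for a shift and 2 rad for a turn. A row lasts 1/8 s, in which the tool goes at most 62.5 mm and 10.7 degrees, less where a joint would pass 70% of its speed; a pose out of reach is approached as far as the arm can. A call with a number of a shift or a turn outside -1 to 1 is refused whole. A call with a gripper value outside its range is refused whole. The fingers move at their own pace and stop on an object; FORCE is the grip in N (left out, the last holds). Time passes only in rows, so rows that do not move let the fingers close. It gives the time, the measured TCP pose, the force and the opening at its end, in the units of the state.
- manip.get_obs(): the state, without advancing time (a new reading comes with each control period).
- manip.camera(name): name is "side" or "top" or "wrist"; returns the picture (480x640x3 uint8, red, green, blue); there is no depth.
- manip.camera_info(name): a dict with "mtx" (3x3 intrinsics, pixels), "D" ([k1, k2, p1, p2, k3] as OpenCV has them; the pictures are not rectified), "xyz" and "rotation" of the camera in the world. Camera axes: x right, y down, z forward; pixel columns grow to the right and rows downward; lengths in m; the calibration is good to about 2 mm. A picture is of the moment at which its call begins: read the wrist's pose just before it. camera_info takes no time and is no camera call; for the wrist camera it gives the pose at the moment of the call.
- manip.hand_in(): hands the job in, once; it reports no verdict.
Trained networks look in the newest picture that a camera, given by its name, has taken for a name from the list of things; names that differ only in an ending like _2 or _b are one class to them, and where a whole thing is asked for, a point or a joint stands for the part that bears it (a point fixed in the world has none). Each returns a list of dicts, best first, with "conf" (0 to 1); they miss things now and then, are a little off and sometimes report something else, mostly with a low value. They report only what shows in the picture. A call takes as long as a camera call. They do not tell look-alikes from the thing itself.
- manip.recognise(camera, query): "bbox" ([left, top, right, bottom] in pixels, round what is visible of it).
The state is a dict: "clock": time; "joint_pos": joint angles; "joint_velocities": joint speeds; "tau": joint torques, N m; "position": TCP position; "ee_rot": TCP orientation; "ft_force": force on the tool from outside, world axes, zero at the start; "torque": the same for the moment, N m; "grip_width": opening from 0.0 (shut) to 1.0 (fully open).
Only numpy, scipy, OpenCV 4.12 (cv2) and the standard library are available. Lean on these libraries where they do the work, as an engineer would, in place of code of your own. Each camera call takes 0.05 s, during which the arm holds its last target. There are 200 camera calls.

### The job

The sweet press still has its ratchet set to loosen. Flip the red selector lever fully over to the tighten side, then pump the ratchet handle until the blue pad clamps the wooden mould firmly (about 50 N on the mould: the handle should need about 11.5 N at its grip), without overtightening. Let go and leave the mould where it is under the pad and the other things on the counter undisturbed.

Things in the scene. Friction and masses are not known exactly. Their poses are not given: they have to be found in the camera images.
- press: Fixed screw press: steel base 170 x 240 x 20 mm, two columns 200 mm apart along its y, white crosshead with top at 172 mm. Origin under the base, on the vertical screw axis. In mid swing the handle points along the press's -x; it swings 0.7 rad to either side of that, to hard stops.
- ratchet_handle: Steel handle bar on top of the press, 22 mm wide, 12 mm thick, 175 mm long, turning about the screw axis. Origin on that axis at the bar's underside (205 mm above the counter); x along the bar to the grip post, z up. With the selector on tighten, swinging it CLOCKWISE seen from above tightens; swinging it back only clicks over the teeth.
- grip_post (a point): Middle of the upright black grip post: cylinder 22 mm in diameter, 56 mm tall above the bar's top; the point is 160 mm from the screw axis, 30 mm above the bar's top, 26 mm below the post's top. Force across the handle here while it MOVES slowly (at rest it fades): 2 N idle, 8 N driving the screw freely, 10 to 13 N when properly clamped (best 11.5 N), 13.5 N or more overtightened.
- ratchet_wheel (a point): Centre of the brass pin wheel under the handle, on the screw axis. 12 teeth, 0.52 rad apart: up to 0.52 rad of a stroke can be lost before the pawl bites. The screw lowers the pad 12 mm per rad and stays where it is when let go. After the pad has met the mould, each further 0.1 rad adds about 19 N on the mould and 1.4 N at the grip post.
- selector (a joint): Angle of the red selector lever on the handle, rad: -0.35 (stop) loosen, +0.35 (stop) tighten, near 0 neutral. Grows clockwise seen from above; stays where left. The pawl bites reliably only above 0.30: push it to its stop. It takes about 2 N at the tab; pushed on at its stop with more than about 4 N, the whole handle turns too.
- selector_tab (a point): Point on the selector's red upright tab, 40 mm above the handle origin. Tab 12 mm wide, 9 mm along the handle, its top 53 mm and the selector's flat arm 21 mm above the handle origin. It is 34 mm from the selector's pivot, which is 56 mm from the screw axis on the bar. On loosen the tab stands 12 mm to the handle's +y side, on tighten 12 mm to its -y: push it towards -y.
- press_pad: Blue sprung pad under the press plate, 84 x 130 x 14 mm; origin under its centre. At the start it hangs 7 to 16 mm above the mould. Once on the mould it stops going down and its springs (16 N per mm) are compressed as the screw turns on, so its height no longer shows how tight it is.
- mould: Closed wooden mould standing loose on the press base under the pad, 108 x 113 mm, 60 mm tall; origin under its centre.
- tea_caddy: round steel tea caddy, 72 mm wide, 85 mm tall; a bystander, to be left alone. Origin under its centre.
- blue_bowl: blue ceramic bowl, 120 mm wide, 65 mm tall; a bystander, to be left alone. Origin under its centre.
- brown_bowl: brown clay bowl, 110 mm wide, 60 mm tall; a bystander, to be left alone. Origin under its centre.
- tea_whisk: upright bamboo tea whisk, 56 mm wide at the foot, 105 mm tall; a bystander, to be left alone. Origin under its centre.
- spare_mould: empty wooden mould without a lid, 90 x 95 x 40 mm; a bystander, to be left alone. Origin under its centre.
- spatula: spatula with a wooden handle and a steel blade, lying flat; a bystander, to be left alone.
There are look-alikes about, which are no part of the job. Leave any green look-alike of the mould alone.

How it is judged:
On the way, in this order (a step that is already met when the one before it is completed fails the run):
1. the selector is flipped fully to tighten (value of joint selector above 0.3 rad), for 0.2 s.
2. the pad presses on the mould (contact force between press_pad and mould above 10 N), for 0.2 s.
At the end, for the whole second after the job is handed in: The selector stands at tighten (above 0.28 rad), the pad clamps the mould with 30 to 75 N, and the mould stands flat and at rest with its centre within 22 mm of the pad's centre line (value of joint selector above 0.28 rad and contact force between press_pad and mould between 30 and 75 N and horizontal distance between press_pad and mould below 0.022 m and angle between mould's own z axis and vertical below 0.05 rad and linear speed of mould below 0.02 m/s); the robot touches nothing.
It fails at once if the mould is crushed: the pad presses on it with more than 95 N (contact force between press_pad and mould above 95 N).
It fails at once if a bystander is moved more than 30 mm (distance of any of tea_caddy, blue_bowl, brown_bowl, tea_whisk, spare_mould, spatula from where it was at the start of the episode above 0.03 m).
It also fails if it takes over 64 s, if anything falls off the work surface, if the arm or the gripper's body presses on something with over 40 N, if the wrist force passes 120 N, or if a joint passes its speed limit or range.

## Working session

There is one attempt and no reset: what is moved stays moved. The work goes in short steps, Python scripts to look and compute and a shell command to move; the robot and the scene stay as the last step left them, time stands still between calls to the robot, and variables do not carry over. Pictures are saved under pics/ and viewed, about 8 in all and at most 12, crops included, and the job is handed in when it is done.

```bash
mkdir -p pics; ls; cat > h.py <<'E'
import numpy as np, cv2
from scipy.spatial.transform import Rotation as R
from workcell import manip
def save(n,f):
    im=manip.camera(n); cv2.imwrite(f'pics/{f}.png',im[:,:,::-1]); return im
def cam(n):
    c=manip.camera_info(n); r=np.array(c['rotation'],float)
    M=r if r.shape==(3,3) else R.from_quat(r).as_matrix()
    return np.array(c['mtx'],float),np.array(c['D'],float),np.array(c['xyz'],float),M
def ray(n,uv,z):
    K,D,t,M=cam(n); p=cv2.undistortPoints(np.array([[uv]],float),K,D)[0,0]
    d=M@np.array([p[0],p[1],1]); return t+d*(z-t[2])/d[2]
def proj(n,P):
    K,D,t,M=cam(n); q=(np.atleast_2d(P)-t)@M
    return cv2.projectPoints(q,np.zeros(3),np.zeros(3),K,D)[0][:,0]
E
python3 - <<'E'
from h import *
for n in('top','side'):
    save(n,n+'0'); print(n,manip.camera_info(n))
    for q in('ratchet_handle','grip_post','selector_tab','press','mould','press_pad'): print(q,[(np.round(d['bbox']).tolist(),round(d['conf'],2)) for d in manip.recognise(n,q)][:3])
print(manip.get_obs())
E
```

```text
pics
top {'mtx': array([[470.47467996,   0.        , 320.77028487],
       [  0.        , 470.47467996, 241.13756964],
       [  0.        ,   0.        ,   1.        ]]), 'D': array([-0.05479914,  0.        ,  0.        ,  0.        ,  0.        ]), 'xyz': array([ 0.4323349 , -0.04847705,  1.11739307]), 'rotation': array([-0.69748015,  0.71610189, -0.00784213,  0.02565183])}
ratchet_handle [([314.0, 164.0, 341.0, 262.0], 0.9)]
grip_post [([313.0, 163.0, 342.0, 264.0], 0.87)]
selector_tab [([311.0, 189.0, 343.0, 220.0], 0.8)]
press [([272.0, 148.0, 387.0, 265.0], 0.84)]
mould [([241.0, 250.0, 297.0, 307.0], 0.61)]
press_pad [([301.0, 196.0, 361.0, 208.0], 0.72)]
side {'mtx': array([[475.51908695,   0.        , 323.90996282],
       [  0.        , 475.51908695, 241.67633498],
       [  0.        ,   0.        ,   1.        ]]), 'D': array([-0.05225025,  0.        ,  0.        ,  0.        ,  0.        ]), 'xyz': array([ 0.14172146, -0.93704569,  0.75104885]), 'rotation': array([ 0.85324866, -0.1590494 ,  0.10079426, -0.48632348])}
ratchet_handle [([294.0, 214.0, 377.0, 242.0], 0.82), 
[... 335 characters left out ...]
t_pos': array([-1.36758764,  0.33220587, -0.0647111 ,  1.46009413,  0.02163312,
        1.34989327, -0.08851921]), 'joint_velocities': array([ 8.42324387e-04,  2.38439915e-04,  7.66938741e-04,  7.21573964e-04,
       -5.44878438e-04, -1.75462672e-05, -2.23831657e-03]), 'tau': array([-7.78164158e-04, -6.25117207e+01,  4.86970798e-02, -3.91760874e+01,
        1.65622059e-02,  2.18417357e-03, -7.40363930e-06]), 'position': array([0.13992567, 0.60916055, 0.2503367 ]), 'ee_rot': array([1.12663797e-01, 9.93633165e-01, 4.71471328e-05, 9.55096213e-06]), 'ft_force': array([0.62152588, 0.53939075, 0.92461197]), 'torque': array([-0.04549811,  0.0395037 ,  0.01960078]), 'grip_width': 0.9962979861045796}
```

```bash
python3 - <<'E'
import cv2
a=cv2.imread('pics/top0.png')[140:290,230:430];cv2.imwrite('pics/topc.png',cv2.resize(a,None,fx=4,fy=4,interpolation=2))
E
```

```text
(no output)
```

View pics/topc.png

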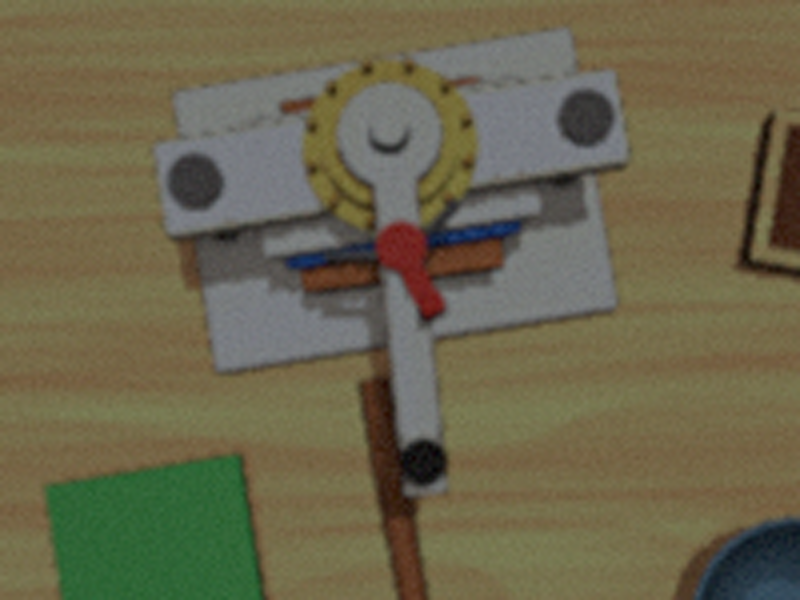

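View pics/top0.png

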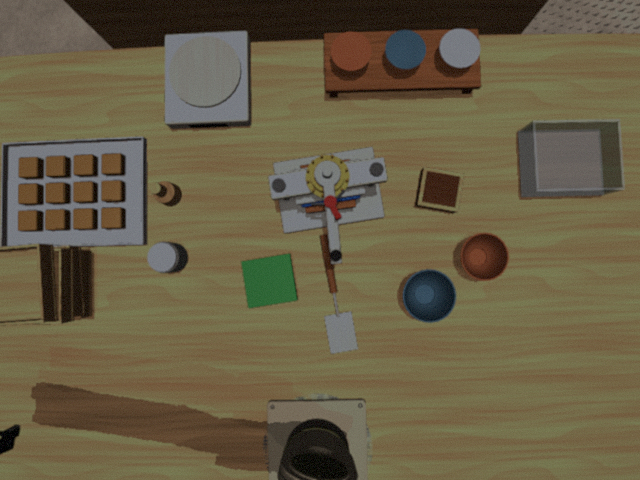

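View pics/side0.png

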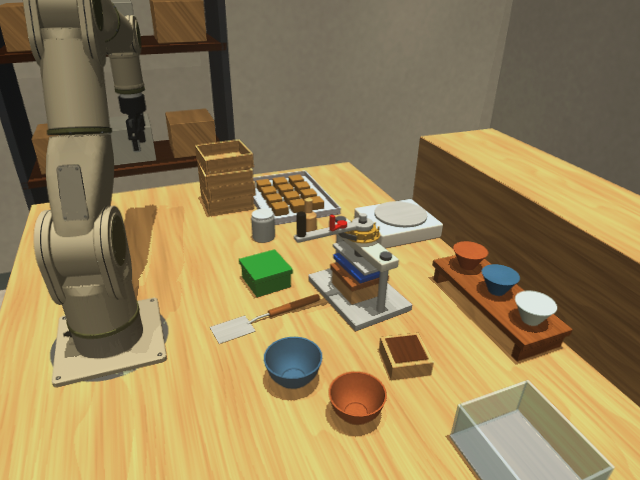

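```bash
python3 - <<'E'
from h import *
c=lambda u,v:(230+u/4,140+v/4)
hub=ray('top',c(390,133),.225);post=ray('top',c(424,462),.273);tab=ray('top',c(431,304),.258);piv=ray('top',c(402,246),.226)
colL=ray('top',c(195,181),.178);colR=ray('top',c(586,117),.178)
for n in('hub','post','tab','piv','colL','colR'):print(n,eval(n).round(4))
d=(post-hub)[:2];print(np.linalg.norm(d),np.arctan2(d[1],d[0]))
e=(colR-colL)[:2];print('mid',(colL+colR)/2,np.linalg.norm(e),np.arctan2(e[1],e[0]))
base=[ray('top',c(*p),.02)[:2] for p in((175,92),(570,28),(615,308),(220,372))];print(np.mean(base,0))
E
```

```text
hub [ 0.6046 -0.0428  0.225 ]
post [ 0.4461 -0.0544  0.273 ]
tab [ 0.5186 -0.0597  0.258 ]
piv [ 0.55  -0.047  0.226]
colL [0.5923 0.0565 0.178 ]
colR [ 0.6189 -0.1412  0.178 ]
0.1589234961843539 -3.0685268856560395
mid [ 0.60562865 -0.04236286  0.178     ] 0.19951785934577665 -1.4371953889764606
[ 0.60489455 -0.04312028]
```

```bash
python3 -m jog '[{"offset":[0,0,-0.4],"rotation":[0,0,-0.075],"fingers":-0.15},{"offset":[0,0,-0.3],"rotation":[0,0,-0.075],"fingers":-0.15},{"offset":[-0.168,-0.355,0],"rotation":[0,0,0],"fingers":-0.15},{"offset":[-0.168,-0.355,0],"rotation":[0,0,0],"fingers":-0.15},{"offset":[-0.168,-0.355,0],"rotation":[0,0,0],"fingers":-0.15},{"offset":[-0.168,-0.355,0],"rotation":[0,0,0],"fingers":-0.15},{"offset":[-0.168,-0.355,0],"rotation":[0,0,0],"fingers":-0.15},{"offset":[-0.168,-0.355,0],"rotation":[0,0,0],"fingers":-0.15}]' 20
python3 -m jog '[{"offset":[-0.168,-0.355,0],"rotation":[0,0,0],"fingers":-0.15},{"offset":[-0.168,-0.355,0],"rotation":[0,0,0],"fingers":-0.15},{"offset":[-0.168,-0.355,0],"rotation":[0,0,0],"fingers":-0.15},{"offset":[-0.168,-0.355,0],"rotation":[0,0,0],"fingers":-0.15},{"offset":[-0.168,-0.355,0],"rotation":[0,0,0],"fingers":-0.15},{"offset":[-0.168,-0.355,0],"rotation":[0,0,0],"fingers":-0.15},{"offset":[-0.168,-0.355,0],"rotation":[0,0,0],"fingers":-0.15},{"offset":[0,0,0],"rotation":[0,0,0],"fingers":-0.15}]'
cat >> h.py <<'E'
HUB=np.array([.6048,-.0427])
def st(target=None):
    "TCP in handle-ish polar terms about the hub, and force in tool axes"
    o=manip.get_obs(); T=R.from_quat(o['ee_rot']).as_matrix(); p=np.array(o['position']); d=p[:2]-HUB
    print('t',round(o['clock'],2),'p',p.round(4),'r',np.linalg.norm(d).round(4),'ang',np.arctan2(d[1],d[0]).round(3),'xdir',np.arctan2(T[1,0],T[0,0]).round(3),'F tool',(T.T@o['ft_force']).round(2),'w',round(o['grip_width']*85,1))
    if target is not None: print('need (fraction)',(T.T@(np.array(target)-p)/.15).round(3))
E
python3 -c "
from h import *
st([.518,-.0607,.251]);save('wrist','w1');print(proj('wrist',[[.518,-.0607,.258],[.4452,-.0544,.273]]))"
```

```text
clock: 1.7
position: [0.3151, 0.2999, 0.3556]
ee_rot: [-0.037, 0.999, 0.0, 0.0]
ft_force: [1.4, -0.8, 0.3]
grip_width: 0.426
clock: 2.7
position: [0.5186, -0.0614, 0.3552]
ee_rot: [-0.034, 0.999, -0.001, 0.0]
ft_force: [-0.4, 0.5, -0.5]
grip_width: 0.424
t 2.7 p [ 0.5186 -0.0614  0.3552] r 0.0882 ang -2.928 xdir -3.074 F tool [0.32 0.49 0.48] w 36.0
need (fraction) [0.003 0.007 0.695]
[[314.37384273 243.85454111]
 [336.91334475 118.23388717]]
```

View pics/w1.png

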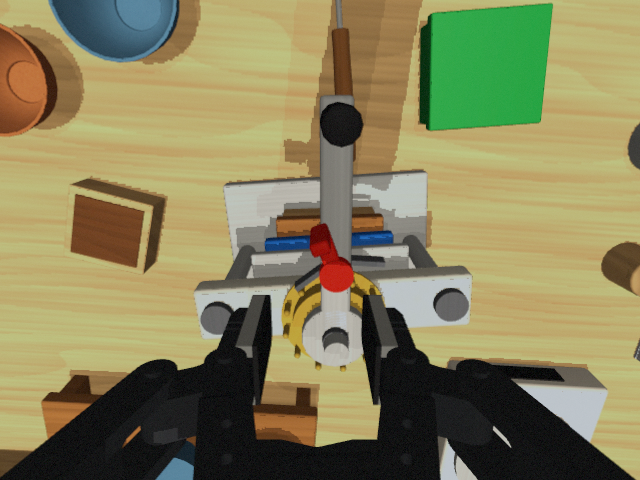

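```bash
python3 -m jog '[{"offset":[0.01,0.01,0.3],"rotation":[0,0,0],"fingers":-0.15},{"offset":[0,0,0.25],"rotation":[0,0,0],"fingers":-0.15},{"offset":[0,0,0.14],"rotation":[0,0,0],"fingers":-0.15},{"offset":[0,0,0],"rotation":[0,0,0],"fingers":-0.15}]'
python3 -c "
from h import *
st([.518,-.0607,.251])"
python3 -m jog '[{"offset":[0,0.06,0],"rotation":[0,0,0],"fingers":-0.15},{"offset":[0,0.05,0],"rotation":[0,0,0],"fingers":-0.15},{"offset":[0,0.04,0],"rotation":[0,0,0],"fingers":-0.15},{"offset":[0,0.02,0],"rotation":[0,0,0],"fingers":-0.15}]'
python3 -c "
from h import *
st()"
python3 -m jog '[{"offset":[0,0.02,0],"rotation":[0,0,0],"fingers":-0.15},{"offset":[0,0.015,0],"rotation":[0,0,0],"fingers":-0.15}]'
python3 -c "
from h import *
st()"
python3 -m jog '[{"offset":[0,0.015,0],"rotation":[0,0,0],"fingers":-0.15},{"offset":[0,0.015,0],"rotation":[0,0,0],"fingers":-0.15}]'
python3 -c "
from h import *
st();save('wrist','w2')"
```

```text
clock: 3.25
position: [0.5154, -0.0542, 0.2508]
ee_rot: [-0.038, 0.999, 0.0, -0.001]
ft_force: [-0.1, -0.7, -0.3]
grip_width: 0.424
t 3.25 p [ 0.5154 -0.0542  0.2508] r 0.0902 ang -3.014 xdir -3.066 F tool [ 0.19 -0.67  0.26] w 36.0
need (fraction) [-0.014 -0.045 -0.001]
clock: 3.75
position: [0.5147, -0.0295, 0.2522]
ee_rot: [-0.037, 0.999, 0.0, 0.0]
ft_force: [-1.3, -2.1, 1.4]
grip_width: 0.424
t 3.75 p [ 0.5147 -0.0295  0.2522] r 0.0911 ang 2.996 xdir -3.067 F tool [ 1.48 -2.01 -1.37] w 36.0
clock: 4.0
position: [0.5145, -0.025, 0.2521]
ee_rot: [-0.037, 0.999, -0.0, 0.001]
ft_force: [1.6, -4.5, 2.2]
grip_width: 0.422
t 4.0 p [ 0.5145 -0.025   0.2521] r 0.092 ang 2.948 xdir -3.068 F tool [-1.31 -4.65 -2.15] w 35.9
clock: 4.25
position: [0.5144, -0.0208, 0.2521]
ee_rot: [-0.037, 0.999, -0.0, 0.001]
ft_force: [3.9, -4.3, 0.6]
grip_width: 0.423
t 4.25 p [ 0.5144 -0.0208  0.2521] r 0.093 ang 2.904 xdir -3.068 F tool [-3.6  -4.56 -0.55] w 35.9
```

View pics/w2.png

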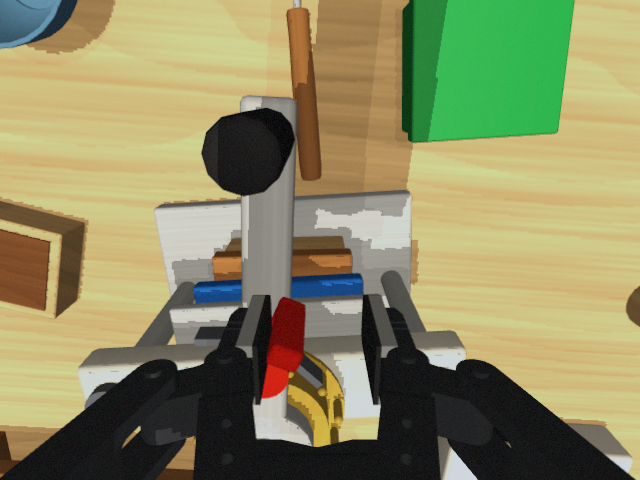

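```bash
python3 -m jog '[{"offset":[0,0.02,0],"rotation":[0,0,0],"fingers":-0.15},{"offset":[0,0.02,0],"rotation":[0,0,0],"fingers":-0.15},{"offset":[0,0,0],"rotation":[0,0,0],"fingers":-0.15}]'
python3 -c "
from h import *
st()"
python3 -m jog '[{"offset":[0,-0.07,0],"rotation":[0,0,0],"fingers":-0.15},{"offset":[0,0,-0.35],"rotation":[0,0,0],"fingers":-0.15},{"offset":[0,0,-0.35],"rotation":[0,0,0],"fingers":-0.15},{"offset":[0,0,0],"rotation":[0,0,0],"fingers":-0.15}]'
python3 -c "
from h import *
st();save('wrist','w3');b=save('top','top1')
a=b[140:290,230:430,::-1]
cv2.imwrite('pics/w3b.png',np.hstack([cv2.imread('pics/w3.png')[60:360,160:480],cv2.resize(a,(400,300),interpolation=2)]))"
```

```text
clock: 4.68
position: [0.5144, -0.0172, 0.2521]
ee_rot: [-0.036, 0.999, -0.002, 0.001]
ft_force: [8.1, -11.7, -0.6]
grip_width: 0.423
t 4.67 p [ 0.5144 -0.0172  0.2521] r 0.094 ang 2.866 xdir -3.07 F tool [ -7.25 -12.21   0.64] w 36.0
clock: 5.18
position: [0.5151, -0.0246, 0.3602]
ee_rot: [-0.037, 0.999, 0.001, 0.003]
ft_force: [-0.7, -0.1, -0.2]
grip_width: 0.426
t 5.17 p [ 0.5151 -0.0246  0.3602] r 0.0915 ang 2.943 xdir -3.067 F tool [ 0.7  -0.03  0.2 ] w 36.2
```

View pics/w3b.png

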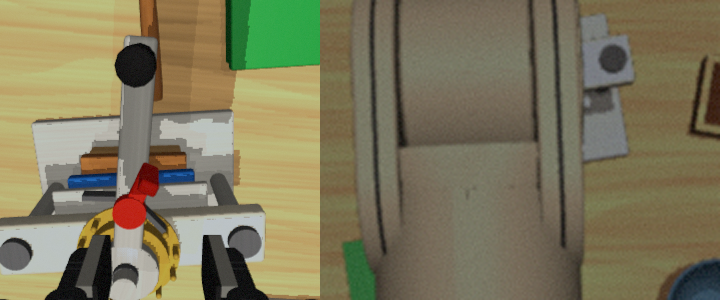

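```bash
python3 - <<'E'
from h import *
P=ray('wrist',(296,125),.273);V=ray('wrist',(289,271),.228);T=ray('wrist',(309,236),.258);C=ray('wrist',(285,333),.235)
print(P,V,T,C)
an=lambda d:np.arctan2(d[1],d[0])
print('handle',an(P[:2]-HUB),an(V[:2]-HUB),an(P[:2]-V[:2]),'sel',an(P[:2]-V[:2])-an(T[:2]-V[:2]))
h=an(P[:2]-HUB)
st([*(HUB+.16*np.array([np.cos(h),np.sin(h)])),.247])
E
```

```text
[ 0.44582149 -0.04048628  0.273     ] [ 0.54657822 -0.04153489  0.228     ] [ 0.50961227 -0.02973154  0.258     ] [ 0.59165323 -0.04152507  0.235     ]
handle 3.127668892444246 3.1215837411361784 3.131185666212222 sel 0.2986638774399979
t 5.28 p [ 0.5139 -0.0245  0.3566] r 0.0927 ang 2.943 xdir -3.067 F tool [-0.64  0.12  0.48] w 36.1
need (fraction) [ 0.467 -0.073  0.731]
```

```bash
python3 -m jog '[{"offset":[0.24,-0.037,0],"rotation":[0,0,0],"fingers":-0.15},{"offset":[0.23,-0.037,0],"rotation":[0,0,0],"fingers":-0.15},{"offset":[0,0,0.3],"rotation":[0,0,0.044],"fingers":-0.15},{"offset":[0,0,0.25],"rotation":[0,0,0],"fingers":-0.15},{"offset":[0,0,0.18],"rotation":[0,0,0],"fingers":-0.15},{"offset":[0,0,0],"rotation":[0,0,0],"fingers":-0.4},{"offset":[0,0,0],"rotation":[0,0,0],"fingers":-0.4}]'
python3 -c "
from h import *
st([.4448,-.0405,.247]);save('wrist','w4')"
```

```text
clock: 6.15
position: [0.4447, -0.0411, 0.2478]
ee_rot: [0.007, 1.0, 0.0, -0.0]
ft_force: [0.6, 0.3, 0.3]
grip_width: 0.299
t 6.15 p [ 0.4447 -0.0411  0.2478] r 0.1602 ang 3.131 xdir 3.128 F tool [-0.6   0.3  -0.34] w 25.5
need (fraction) [-0.001  0.004  0.005]
```

View pics/w4.png

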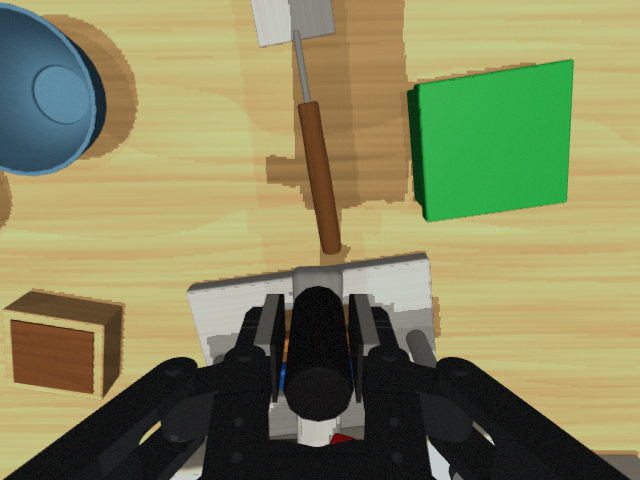

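```bash
python3 -m jog '[{"offset":[-0.001,0.053,0],"rotation":[0,0,0.025],"fingers":-0.4},{"offset":[-0.001,0.053,0],"rotation":[0,0,0.025],"fingers":-0.4},{"offset":[-0.001,0.053,0],"rotation":[0,0,0.025],"fingers":-0.4}]'
python3 -c "
from h import *
st()"
python3 -m jog '[{"offset":[-0.001,0.053,0],"rotation":[0,0,0.025],"fingers":-0.4},{"offset":[-0.001,0.053,0],"rotation":[0,0,0.025],"fingers":-0.4},{"offset":[-0.001,0.053,0],"rotation":[0,0,0.025],"fingers":-0.4}]'
python3 -c "
from h import *
st()"
python3 -m jog '[{"offset":[-0.0007,0.032,0],"rotation":[0,0,0.015],"fingers":-0.4},{"offset":[-0.0007,0.032,0],"rotation":[0,0,0.015],"fingers":-0.4},{"offset":[-0.0007,0.032,0],"rotation":[0,0,0.015],"fingers":-0.4},{"offset":[-0.0007,0.032,0],"rotation":[0,0,0.015],"fingers":-0.4}]'
python3 -c "
from h import *
st()"
```

```text
clock: 6.58
position: [0.4468, -0.0188, 0.2483]
ee_rot: [0.083, 0.997, -0.001, 0.0]
ft_force: [-1.1, -7.4, 1.1]
grip_width: 0.296
t 6.58 p [ 0.4468 -0.0188  0.2483] r 0.1598 ang 2.991 xdir 2.974 F tool [-0.1  -7.46 -1.09] w 25.1
clock: 6.95
position: [0.452, 0.0046, 0.2482]
ee_rot: [0.158, 0.987, -0.001, -0.0]
ft_force: [-5.4, -7.0, 4.1]
grip_width: 0.3
t 6.95 p [0.452  0.0046 0.2482] r 0.16 ang 2.842 xdir 2.825 F tool [ 2.96 -8.32 -4.13] w 25.5
clock: 7.45
position: [0.4586, 0.0226, 0.2482]
ee_rot: [0.216, 0.976, -0.001, -0.001]
ft_force: [-7.3, -5.4, 4.5]
grip_width: 0.301
t 7.45 p [0.4586 0.0226 0.2482] r 0.1601 ang 2.721 xdir 2.706 F tool [ 4.34 -7.98 -4.51] w 25.6
```

```bash
python3 -m jog '[{"offset":[-0.0007,0.032,0],"rotation":[0,0,0.015],"fingers":-0.4},{"offset":[-0.0007,0.032,0],"rotation":[0,0,0.015],"fingers":-0.4},{"offset":[-0.0007,0.032,0],"rotation":[0,0,0.015],"fingers":-0.4}]'
python3 -c "
from h import *
st()"
python3 -m jog '[{"offset":[-0.0053,-0.1065,0],"rotation":[0,0,-0.05],"fingers":-0.4},{"offset":[-0.0053,-0.1065,0],"rotation":[0,0,-0.05],"fingers":-0.4},{"offset":[-0.0053,-0.1065,0],"rotation":[0,0,-0.05],"fingers":-0.4},{"offset":[-0.0053,-0.1065,0],"rotation":[0,0,-0.05],"fingers":-0.4},{"offset":[-0.0053,-0.1065,0],"rotation":[0,0,-0.05],"fingers":-0.4}]'
python3 -c "
from h import *
st()"
python3 -m jog '[{"offset":[-0.0053,-0.1065,0],"rotation":[0,0,-0.05],"fingers":-0.4},{"offset":[-0.0053,-0.1065,0],"rotation":[0,0,-0.05],"fingers":-0.4},{"offset":[-0.0053,-0.1065,0],"rotation":[0,0,-0.05],"fingers":-0.4},{"offset":[-0.0053,-0.1065,0],"rotation":[0,0,-0.05],"fingers":-0.4},{"offset":[-0.0053,-0.1065,0],"rotation":[0,0,-0.05],"fingers":-0.4},{"offset":[-0.0053,-0.1065,0],"rotation":[0,0,-0.05],"fingers":-0.4}]'
python3 -c "
from h import *
st()"
```

```text
clock: 7.82
position: [0.4652, 0.0356, 0.248]
ee_rot: [0.26, 0.966, -0.001, -0.001]
ft_force: [-7.5, -3.5, 5.0]
grip_width: 0.296
t 7.83 p [0.4652 0.0356 0.248 ] r 0.1601 ang 2.631 xdir 2.616 F tool [ 4.72 -6.75 -4.94] w 25.2
clock: 8.45
position: [0.445, -0.0397, 0.2484]
ee_rot: [0.01, 1.0, 0.001, 0.001]
ft_force: [0.8, 1.7, -0.1]
grip_width: 0.3
t 8.45 p [ 0.445  -0.0397  0.2484] r 0.1598 ang 3.123 xdir 3.122 F tool [-0.74  1.67  0.14] w 25.5
clock: 9.2
position: [0.4709, -0.1307, 0.2484]
ee_rot: [-0.286, 0.958, 0.0, 0.001]
ft_force: [0.8, 3.5, 1.5]
grip_width: 0.297
t 9.2 p [ 0.4709 -0.1307  0.2484] r 0.1602 ang -2.56 xdir -2.561 F tool [-2.59  2.49 -1.51] w 25.3
```

```bash
python3 -m jog '[{"offset":[-0.001,-0.053,0],"rotation":[0,0,-0.025],"fingers":-0.4},{"offset":[-0.001,0.053,0],"rotation":[0,0,0.025],"fingers":-0.4},{"offset":[-0.001,0.053,0],"rotation":[0,0,0.025],"fingers":-0.4}]'
S='from h import *; st()'
python3 -c "$S"
python3 -m jog '[{"offset":[-0.0007,0.032,0],"rotation":[0,0,0.015],"fingers":-0.4},{"offset":[-0.0007,0.032,0],"rotation":[0,0,0.015],"fingers":-0.4}]' >/dev/null; python3 -c "$S"
python3 -m jog '[{"offset":[-0.0007,0.032,0],"rotation":[0,0,0.015],"fingers":-0.4},{"offset":[-0.0007,0.032,0],"rotation":[0,0,0.015],"fingers":-0.4}]'>/dev/null; python3 -c "$S"
python3 -m jog '[{"offset":[-0.0007,0.032,0],"rotation":[0,0,0.015],"fingers":-0.4},{"offset":[-0.0007,0.032,0],"rotation":[0,0,0.015],"fingers":-0.4}]'>/dev/null; python3 -c "$S"
python3 -m jog '[{"offset":[-0.0007,0.032,0],"rotation":[0,0,0.015],"fingers":-0.4}]'>/dev/null; python3 -c "$S"
python3 -m jog '[{"offset":[-0.0007,0.032,0],"rotation":[0,0,0.015],"fingers":-0.4}]'>/dev/null; python3 -c "$S"
python3 -c "
from h import *
save('side','s1')
for q in('press_pad','mould'): print(q,[(np.round(d['bbox']).tolist(),round(d['conf'],2)) for d in manip.recognise('side',q)][:3])
a=cv2.imread('pics/s1.png')[200:340,280:430];b=cv2.imread('pics/side0.png')[200:340,280:430]
cv2.imwrite('pics/s1c.png',cv2.resize(np.hstack([b,a]),(800,373),interpolation=2))"
```

```text
clock: 9.57
position: [0.4669, -0.1251, 0.2485]
ee_rot: [-0.259, 0.966, -0.001, 0.001]
ft_force: [7.0, -4.9, -4.8]
grip_width: 0.302
t 9.57 p [ 0.4669 -0.1251  0.2485] r 0.1606 ang -2.603 xdir -2.618 F tool [-3.59 -7.7   4.83] w 25.7
t 9.82 p [ 0.4624 -0.1168  0.2485] r 0.1605 ang -2.662 xdir -2.677 F tool [-1.6  -7.2   4.37] w 25.4
t 10.07 p [ 0.4583 -0.1083  0.2484] r 0.1605 ang -2.721 xdir -2.738 F tool [-0.2  -7.85  2.31] w 25.6
t 10.32 p [ 0.4547 -0.0995  0.2484] r 0.1605 ang -2.78 xdir -2.798 F tool [-0.17 -6.53  1.86] w 25.4
t 10.45 p [ 0.4531 -0.095   0.2484] r 0.1605 ang -2.81 xdir -2.828 F tool [ 0.28 -7.37  1.89] w 25.6
t 10.57 p [ 0.4516 -0.0905  0.2484] r 0.1605 ang -2.839 xdir -2.858 F tool [ 0.19 -8.03  1.03] w 25.5
press_pad [([335.0, 254.0, 378.0, 288.0], 0.73)]
mould [([238.0, 251.0, 294.0, 295.0], 0.79), ([332.0, 262.0, 381.0, 304.0], 0.66)]
```

View pics/s1c.png

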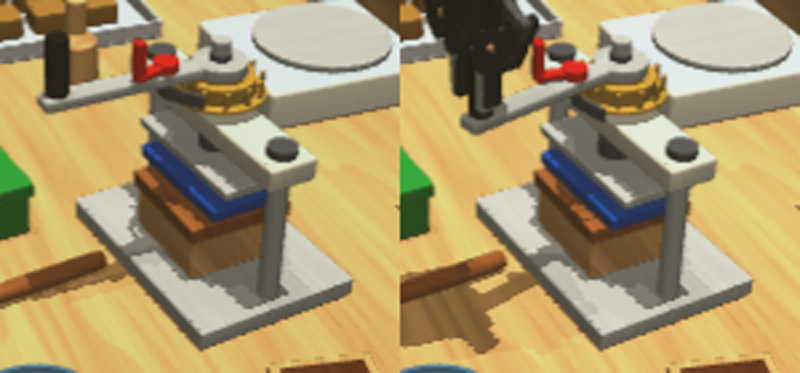

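```bash
S='from h import *; st()'
python3 -m jog '[{"offset":[-0.0007,0.032,0],"rotation":[0,0,0.015],"fingers":-0.4}]'>/dev/null; python3 -c "$S"
python3 -m jog '[{"offset":[-0.0007,0.032,0],"rotation":[0,0,0.015],"fingers":-0.4}]'>/dev/null; python3 -c "$S"
python3 -m jog '[{"offset":[-0.0007,0.032,0],"rotation":[0,0,0.015],"fingers":-0.4}]'>/dev/null; python3 -c "$S"
python3 -m jog '[{"offset":[-0.0007,0.032,0],"rotation":[0,0,0.015],"fingers":-0.4}]'>/dev/null; python3 -c "$S"
python3 -m jog '[{"offset":[-0.0007,0.032,0],"rotation":[0,0,0.015],"fingers":-0.4}]'>/dev/null; python3 -c "$S"
python3 -m jog '[{"offset":[-0.0007,0.032,0],"rotation":[0,0,0.015],"fingers":-0.4}]'>/dev/null; python3 -c "$S"
```

```text
t 10.85 p [ 0.4503 -0.086   0.2484] r 0.1604 ang -2.868 xdir -2.888 F tool [ 1.93 -7.39 -0.34] w 25.4
t 10.97 p [ 0.4491 -0.0813  0.2484] r 0.1604 ang -2.899 xdir -2.918 F tool [ 2.13 -8.46 -0.53] w 25.5
t 11.1 p [ 0.448  -0.0767  0.2484] r 0.1604 ang -2.928 xdir -2.948 F tool [ 2.13 -8.26 -1.53] w 25.8
t 11.22 p [ 0.4471 -0.0721  0.2483] r 0.1604 ang -2.957 xdir -2.979 F tool [ 3.38 -8.67 -2.36] w 25.7
t 11.35 p [ 0.4463 -0.0674  0.2483] r 0.1604 ang -2.987 xdir -3.009 F tool [ 3.06 -9.31 -3.51] w 25.4
t 11.47 p [ 0.4457 -0.0628  0.2483] r 0.1604 ang -3.016 xdir -3.039 F tool [  4.59 -10.1   -4.29] w 25.4
```

```bash
S='from h import *; st()'
python3 -m jog '[{"offset":[-0.0007,0.032,0],"rotation":[0,0,0.015],"fingers":-0.4}]'>/dev/null; python3 -c "$S"
python3 -m jog '[{"offset":[-0.0007,0.032,0],"rotation":[0,0,0.015],"fingers":-0.4}]'>/dev/null; python3 -c "$S"
python3 -m jog '[{"offset":[-0.0005,0.022,0],"rotation":[0,0,0.01],"fingers":-0.4}]'>/dev/null; python3 -c "$S"
```

```text
t 11.6 p [ 0.4452 -0.0581  0.2483] r 0.1604 ang -3.045 xdir -3.069 F tool [ 5.95 -9.08 -2.95] w 25.3
t 11.72 p [ 0.4447 -0.0534  0.2483] r 0.1604 ang -3.075 xdir -3.099 F tool [  6.64 -11.31  -5.55] w 25.3
t 11.85 p [ 0.4446 -0.0501  0.2483] r 0.1604 ang -3.095 xdir -3.119 F tool [  6.57 -11.68  -5.87] w 25.6
```

```bash
S='from h import *; st()'
python3 -m jog '[{"offset":[-0.0003,0.016,0],"rotation":[0,0,0.0075],"fingers":-0.4}]'>/dev/null; python3 -c "$S"
python3 -m jog '[{"offset":[-0.0003,0.011,0],"rotation":[0,0,0.005],"fingers":-0.4}]'>/dev/null; python3 -c "$S"
```

```text
t 11.97 p [ 0.4444 -0.0478  0.2483] r 0.1604 ang -3.11 xdir -3.134 F tool [  7.7  -12.26  -6.28] w 25.8
t 12.1 p [ 0.4444 -0.0462  0.2483] r 0.1604 ang -3.119 xdir 3.14 F tool [  8.72 -10.6   -5.68] w 25.4
```

```bash
python3 -m jog '[{"offset":[0,-0.014,0],"rotation":[0,0,0],"fingers":-0.4},{"offset":[0,0,0],"rotation":[0,0,0],"fingers":-0.1},{"offset":[0,0,0],"rotation":[0,0,0],"fingers":-0.1},{"offset":[0,0,-0.2],"rotation":[0,0,0],"fingers":-0.1},{"offset":[0,0,-0.35],"rotation":[0,0,0],"fingers":-0.1},{"offset":[0,0,-0.35],"rotation":[0,0,0],"fingers":-0.1},{"offset":[0,0,0],"rotation":[0,0,0],"fingers":-0.1}]'
python3 -c "
from h import *
st();save('side','s2');save('wrist','w5')
a=cv2.imread('pics/s2.png')[190:350,270:440]
cv2.imwrite('pics/s2c.png',np.hstack([cv2.resize(a,(425,400),interpolation=2),cv2.resize(cv2.imread('pics/w5.png'),(375,281)).copy() if 0 else cv2.copyMakeBorder(cv2.resize(cv2.imread('pics/w5.png'),(375,281)),0,119,0,0,0)]))"
```

```text
clock: 12.98
position: [0.4462, -0.0455, 0.3859]
ee_rot: [-0.001, 1.0, 0.001, 0.003]
ft_force: [0.3, -0.5, -1.0]
grip_width: 0.451
t 12.97 p [ 0.4462 -0.0455  0.3859] r 0.1586 ang -3.124 xdir -3.14 F tool [-0.34 -0.5   1.04] w 38.3
```

View pics/s2c.png

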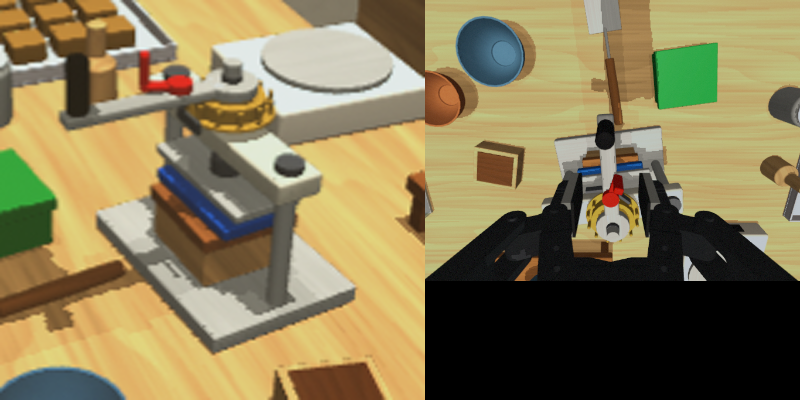

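```bash
python3 -c "
from h import *
print(manip.hand_in())"
```

```text
the job is handed in; nothing more can be done
None
```

I flipped the selector to tighten, clamped the mould with two ratchet strokes, and handed the job in at about 13 s of the 64 s allowed. `hand_in` gives no verdict, so the clamp force is my estimate from the wrist readings.

- **Selector:** I pushed the tab with one finger until it took about 12 N and the whole handle turned about 0.08 rad, so it was on its stop. From the picture I measured its angle as 0.30 rad, just about at the 0.3 limit and less than the 0.35 of the stop. The pawl drove the screw on both strokes.
- **Clamping:** The handle needed about 7.5 N while the screw turned freely. The force then climbed, and the last four readings were 11.3, 11.7, 12.3 and 10.6 N, or about 11.3 N on average against the wanted 11.5 N. The readings scatter by about 0.7 N, and I put the clamp force at about 42 to 58 N.
- **Cross-check:** By my count of the handle travel, the pad met the mould after about 9 mm, which fits the stated 7 to 16 mm.
- **Last look:** After letting go, the gripper stood about 14 cm higher, clear of the press, and read no contact force. The pictures showed the pad on the mould, the mould still under it and the selector tab on the tighten side. The bystanders in view looked undisturbed, though I did not measure their positions.

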